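# Index the dividing table by one hole

## Task

Index the rotary dividing table on the saw bench by exactly one hole, clockwise as seen from above: with the fingertips press the red spring plunger in so that it unlocks, turn the table while it is unlocked, and leave the table locked in the next hole with the plunger sprung back out. Do not turn it the other way or run past that hole, and do it all by pressing and pushing: lift or carry nothing, and leave the loose things lying round it where they are.

Things in the scene. Friction and masses are not known exactly. Their poses are not given: they have to be found in the camera images.
- axis_point (a point): Centre of the dividing table, on its vertical turning axis, level with the top of the fixed index ring (42 mm above the bench; z up). Green round base bolted to the bench (lugs reach 136 mm from the axis); steel ring 244 mm across with eight brass-rimmed holes, 45 degrees apart, on an 88 mm radius. The turning face plate in the middle carries a clamped flange and star knob (top 92 mm above the bench).
- well_rim (a point): Centre of the mouth of the plunger's well, 86 mm above the bench, 88 mm from the turning axis; turns with the table. The well is an upright dark steel cup, 64 mm inside and 74 mm outside diameter, fixed to the face plate: pushing its wall sideways turns the unlocked table (about 3 N; it stays where it is left). Locked, it stands exactly over a hole.
- cap_top (a point): Centre of the upper face of the red plunger cap (flat disc of 58 mm diameter) that fills the bottom of the well; at rest 76 mm above the bench, 10 mm below the well's rim; it turns with the table and goes straight down when pressed.
- next_hole (a point): Centre of the mouth of the next hole clockwise, on the upper face of the fixed index ring (42 mm above the bench, 88 mm from the axis): the well must end straight above it.
- plunger (a joint): How far the plunger is pressed in, m: 0 = out, 0.010 = right down. Spring 4 N, rising to 8 N. In a hole it locks the table (1 degree of play) until pressed in more than 6 mm. Let go between holes it stays about 6 mm in and the table still turns; when a hole comes under it, it springs out by itself and locks.
- table (a joint): Angle of the turning part in rad: 0 at the start (locked in a hole), grows clockwise as seen from above; the next hole is at 0.785 (45 degrees).
- offcut: Loose bystander, not to be disturbed: brown sawn wooden offcut, 50x120x30 mm, front right. Origin at the centre of its underside.
- plywood_square: Loose bystander, not to be disturbed: square plywood offcut, 50x50x18 mm, on the right beyond the red-handled toggle clamp. Origin at the centre of its underside.
- tub: Loose bystander, not to be disturbed: grease tub, cream with a black lid, 70 mm across, 50 mm high, on the right. Origin at the centre of its underside.
- oiler: Loose bystander, not to be disturbed: black oil can with a thin bent spout, 68x81 mm, 167 mm high, at the right rear. Origin at the centre of its underside.
- wood_wedge: Loose bystander, not to be disturbed: hardwood wedge, 40x120x28 mm, at the left rear. Origin at the centre of its underside.

How it is judged:
On the way, in this order (a step that is already met when the one before it is completed fails the run):
1. the plunger is pressed in past its unlocking depth while the table still stands in the first hole (value of joint plunger above 0.006 m and value of joint table below 0.1 rad), for 0.05 s.
2. the unlocked table is turned clockwise off the first hole (value of joint table above 0.3 rad and value of joint plunger above 0.004 m), for 0.05 s.
At the end, for the whole second after the job is handed in: The table stands in the next hole clockwise (0.785 rad within 0.04), the plunger has sprung back out (less than 2.5 mm in), and the table is at rest (value of joint table between 0.745 and 0.825 rad and value of joint plunger below 0.0025 m and velocity of joint table between -0.05 and 0.05 rad/s); the robot touches nothing.
It fails at once if the table is turned the wrong way (more than 0.15 rad anticlockwise) (value of joint table below -0.15 rad).
It fails at once if the table is run past the next hole (by more than 0.17 rad) (value of joint table above 0.955 rad).
It fails at once if a loose bystander is lifted or pushed away (more than 20 mm) (distance of any of offcut, plywood_square, tub, oiler, wood_wedge from where it was at the start of the episode above 0.02 m).
It also fails if it takes over 48 s, if anything falls off the work surface, if the arm or the gripper's body presses on something with over 40 N, if the wrist force passes 120 N, or if a joint passes its speed limit or range.

## Robot

A 6-joint arm with a two-finger parallel gripper is mounted at the origin on a cart in front of the work surface, level with it; the furniture and walls round the work are solid. World frame = base frame: x ahead of the robot, y to its left, z up, the work surface at z = 0. Lengths are in m, angles in rad, forces in N, time in s.
With the tool pointing down it reaches from about 0.25 to 0.725 m from the base axis. Payload 4 kg.
Tool frame: the origin (TCP) lies midway between the tips of the shut fingers; the grasp point (between the pads) lies 19 mm behind it; z points along the fingers, y is the line along which they close (so a half turn about z gives the same grasp; the last joint's range is limited). The gripper opens to 85 mm and grips with 20 to 120 N. Pads are 22 mm wide; open, the fingers measure 114 mm over their backs; the gripper's body (76 mm by 85 mm) begins 54 mm behind the grasp point. The pads swing forward as they close: fully open they stand 13 mm farther back than shut.
Start: joints at [1.154, 0.241, 0.005, 1.335, 0, 1.571], TCP at [0.202, 0.457, 0.231] pointing down, gripper open.
Joint ranges: [-2.72, 2.72], [-1.05, 1.87], [-1.09, 1.28], [-1.99, 2.15], [-1.42, 1.44], [-3.14, 3.14]. Speed limits (rad/s): [2.79, 2.79, 3.14, 3.14, 3.14, 3.14].

## Interface

Orientations are given as a unit quaternion [x, y, z, w].
In Python, from workcell import bot gives the robot as it stands. The module is installed in compiled form; this text tells all that it offers.
- The arm moves only by the tool drive_tool, never from a script. Its arguments are lists of equal length, an entry for each row: "slide": the shift along the tool's x, y, z scaled (see below), a list of three; "rotation": the turn, a rotation vector about the tool's x, y, z scaled (see below), a list of three. A call has exactly 8 rows; each row is the pose to reach, as a shift and turn from the pose commanded when the call began, along the tool's axes at that moment; what a row does not reach only later rows make up. The controller multiplies each number of a shift by 250 mm and each number of a turn by 0.5 rad. A row lasts 1/8 s, in which the tool goes at most 62.5 mm and 10.7 degrees, less where a joint would pass 70% of its speed; a pose out of reach is approached as far as the arm can. A call with a number of a shift or a turn outside -1 to 1 is refused whole. A call with a gripper value outside its range is refused whole. "gripper" is the opening, from 0 (shut) to 1 (fully open), set as the call begins (left out, the last holds). The fingers move at their own pace and stop on an object; the grip force is fixed at half the most. Time passes only in rows, so rows that repeat a pose let the fingers close, or fill a call up. It gives the time, the measured TCP pose, the force, the opening and the grip force at its end, in the units of the state.
- bot.get_obs(): the state, without advancing time (a new reading comes with each control period).
- bot.camera(name): name is "side" or "top"; returns a dict with "image" (480x640x3 uint8, red, green, blue), "z_map" (480x640 float32, m along the optical axis (not along the pixel's ray), 0 where there is no reading), "camera_matrix" (3x3 intrinsics, pixels), "xyz" and "orientation" of the camera in the world. Camera axes: x right, y up, looking along -z (the intrinsics and any distortion apply to the point x, -y, -z); pixel columns grow to the right and rows downward; lengths in m; the calibration is good to about 2 mm. A picture is of the moment at which its call begins.
- bot.job_done(): hands the job in; it is judged then, once.
The state is a dict: "clock": time; "joint_pos": joint angles; "joint_vel": joint speeds; "tau": joint torques, N m; "eef_pos": TCP position; "tool_rot": TCP orientation; "ft_force": force on the tool from outside, world axes, zero at the start; "ft_torque": the same for the moment, N m; "grip_width": finger opening in m; "grasp_force": force on a finger pad.
Only numpy, scipy, OpenCV 4.12 (cv2) and the standard library are available. Lean on these libraries where they do the work, as an engineer would, in place of code of your own. Each camera call takes 0.05 s, during which the arm holds its last target. There are 200 camera calls.

## Working session

There is one attempt and no reset: what is moved stays moved. The work goes in short steps, Python scripts to look and compute and a tool call to move; the robot and the scene stay as the last step left them, time stands still between calls to the robot, and variables do not carry over. Pictures are saved under pics/ and viewed, at most 10 in all, crops included, and the job is handed in when it is done.

Besides the shell and the picture viewer there is one more tool, called after "Emit:" as name(argument=value, ...), one argument or row to a line, values as JSON. drive_tool: Moves the arm, as the interface text tells. Shifts and turns lie within -1 to 1; 1 stands for 250 mm of shift or 0.5 rad of turn. Its arguments: {"type":"object","properties":{"slide":{"type":"array","items":{"type":"array","items":{"type":"number"}}},"rotation":{"type":"array","items":{"type":"array","items":{"type":"number"}}},"gripper":{"type":"number"}},"required":["slide","rotation"]}

```bash
mkdir -p pics; cat > h.py <<'E'
import numpy as np, cv2
from scipy.spatial.transform import Rotation as R
from workcell import bot
def cam(n):
    c=bot.camera(n); c['image']=np.array(c['image']); return c
def rays(c,uv):
    K=np.array(c['camera_matrix']); uv=np.atleast_2d(uv).astype(float)
    d=np.c_[(uv[:,0]-K[0,2])/K[0,0],-(uv[:,1]-K[1,2])/K[1,1],-np.ones(len(uv))]
    return np.array(c['xyz']),R.from_quat(c['orientation']).apply(d)
def onz(c,uv,z):
    o,d=rays(c,uv); return o+d*((z-o[2])/d[:,2])[:,None]
def zpts(c,uv):
    o,d=rays(c,uv); uv=np.atleast_2d(uv).astype(int)
    return o+d*c['z_map'][uv[:,1],uv[:,0]][:,None]
def red(c):
    h=cv2.cvtColor(c['image'],cv2.COLOR_RGB2HSV)
    m=(((h[...,0]<8)|(h[...,0]>172))&(h[...,1]>140)&(h[...,2]>70)).astype(np.uint8)
    n,l,s,ce=cv2.connectedComponentsWithStats(m)
    return [(s[i].tolist(),ce[i].round(1).tolist()) for i in range(1,n) if s[i,4]>40],l
def save(c,n): cv2.imwrite('pics/'+n,c['image'][...,::-1])
E
python3 - <<'E'
from h import *
for n in('top','side'):
    c=cam(n); save(c,n+'0.png'); print(n,np.array(c['xyz']),c['orientation'],np.array(c['camera_matrix']).tolist())
    for s,ce in red(c)[0]: print(s,ce,onz(c,ce,.076),zpts(c,ce))
o=bot.get_obs(); print({k:np.round(v,3) for k,v in o.items()})
E
```

```text
top [ 0.33583757 -0.01946296  1.33074561] [ 0.04879257 -0.05768402 -0.7019977   0.70816034] [[557.2882255078837, 0.0, 318.8788673905038], [0.0, 557.2882255078837, 244.65397127674407], [0.0, 0.0, 1.0]]
[47, 1, 40, 9, 273] [67.5, 5.0] [[1.10738644 0.57861818 0.076     ]] [[1.06290585 0.54413818 0.14833739]]
[158, 3, 74, 9, 348] [189.1, 7.5] [[1.1055079  0.28492063 0.076     ]] [[1.06051999 0.26712914 0.14934098]]
[242, 84, 122, 78, 2397] [297.4, 116.4] [[0.83196101 0.01849021 0.076     ]] [[0.85768499 0.02045808 0.01094148]]
[327, 84, 17, 14, 54] [337.0, 91.1] [[ 0.89623201 -0.07477846  0.076     ]] [[ 0.92398665 -0.07751807  0.01385626]]
[342, 86, 69, 78, 1665] [381.2, 133.2] [[ 0.79309874 -0.17910477  0.076     ]] [[ 0.81545037 -0.18690831  0.01466609]]
[283, 132, 62, 31, 591] [314.9, 150.7] [[ 0.74848229 -0.02352477  0.076     ]] [[ 0.76794576 -0.02371636  0.01681663]]
[349, 219, 26, 25, 521] [361.4, 230.9] [[ 0.55926465 -0.13160822  0.076     ]] [[ 0.5591369  -0.1315441   0.07671742]]
[454, 267, 8, 8, 51] [457.5, 270.6] [[ 0.47000272 -0.34955187  0.076     ]] [[ 0.46315409 -0.33270
[... 1187 characters left out ...]
0.31144263  0.076     ]] [[ 0.46815095 -0.34327433  0.11570472]]
[460, 323, 16, 12, 47] [468.0, 327.7] [[ 0.7888223  -0.27240937  0.076     ]] [[ 0.81449741 -0.21859191  0.01359181]]
{'clock': np.float64(0.1), 'joint_pos': array([ 1.154,  0.241,  0.004,  1.335, -0.   ,  1.571]), 'joint_vel': array([-0.001, -0.003,  0.004,  0.001,  0.001,  0.002]), 'tau': array([ 0.0000e+00, -3.7314e+01,  2.5301e+01,  1.1000e-02,  0.0000e+00,
        0.0000e+00]), 'eef_pos': array([0.202, 0.457, 0.23 ]), 'tool_rot': array([ 0.207,  0.978, -0.001, -0.   ]), 'ft_force': array([-0.199,  0.005, -0.05 ]), 'ft_torque': array([-0.018,  0.006,  0.014]), 'grasp_force': np.float64(0.0), 'grip_width': np.float64(0.085)}
```

View pics/top0.png

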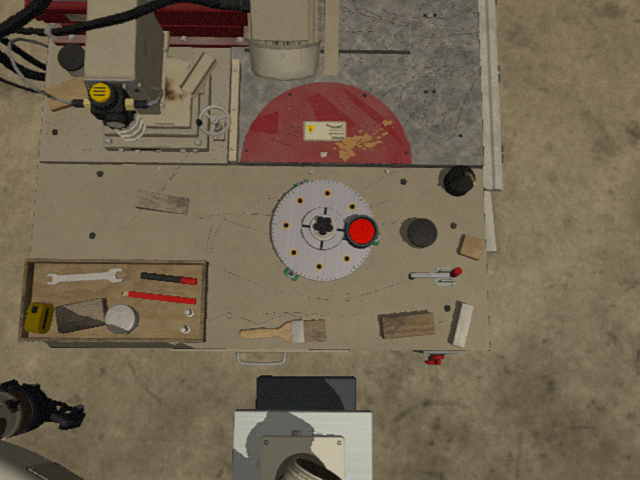

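View pics/side0.png

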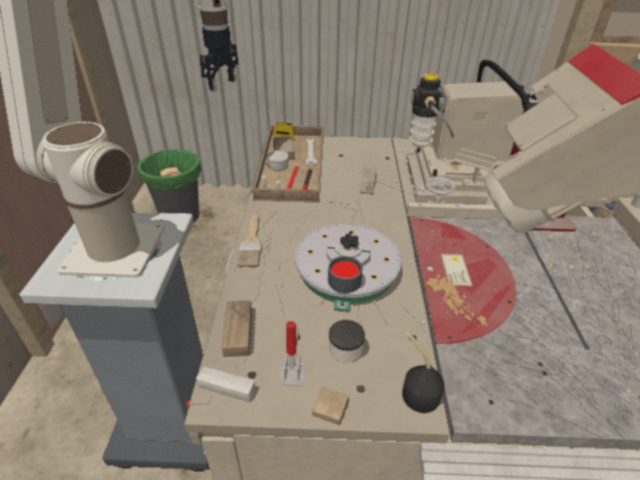

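Top view: the cap is at pixel (361,231) on the right of the disc, whose centre is near (322,230). Clockwise therefore moves the cap towards the robot. Side view: the cap is at (345,269), and the way to it is clear. Next I'll locate the axis from the brass holes while starting the approach.

```bash
python3 - <<'E'
from h import *
from scipy.optimize import least_squares
c=cam('top'); h=cv2.cvtColor(c['image'],cv2.COLOR_RGB2HSV)
m=((h[...,0]>8)&(h[...,0]<30)&(h[...,1]>110)).astype(np.uint8); m[:175]=0;m[285:]=0;m[:,:268]=0;m[:,380:]=0
n,l,s,ce=cv2.connectedComponentsWithStats(m)
P=np.array([ce[i] for i in range(1,n) if 8<s[i,4]<100]); W=onz(c,P,.042)[:,:2]
r=least_squares(lambda a:np.hypot(*(W-a).T)-.088,[.56,-.045],loss='soft_l1',f_scale=.003); a=r.x
print(a); 
for p,w in zip(P,W): d=w-a; print(p.round(1),w.round(4),np.hypot(*d).round(4),np.degrees(np.arctan2(d[1],d[0])).round(1))
for n in('top','side'):
    cc=cam(n); p=[q for q in red(cc)[0] if 300<q[1][0]<370 and 220<q[1][1]<280][0][1]; w=onz(cc,p,.076)[0]; d=w[:2]-a
    print(n,w.round(4),np.hypot(*d).round(4),np.degrees(np.arctan2(d[1],d[0])).round(1))
E
```

```text
[ 0.56918653 -0.04367248]
[327.  192.6] [ 0.6568 -0.0532] 0.0881 -6.2
[299.4 200.1] [0.6378 0.0119] 0.0883 39.0
[351.7 206.2] [ 0.6245 -0.1119] 0.0878 -51.0
[285.5 224.9] [0.5778 0.0439] 0.088 84.4
[293.3 252. ] [0.5137 0.0245] 0.0879 129.1
[346.4 258. ] [ 0.5008 -0.0995] 0.0883 -140.8
[318.6 265.9] [ 0.4816 -0.0348] 0.0881 174.2
top [ 0.5593 -0.1316  0.076 ] 0.0885 -96.4
side [ 0.563  -0.1242  0.076 ] 0.0808 -94.4
```

Emit:
drive_tool(
  slide=[
    [0, 0, 0],
    [0, 0, 0],
    [0, 0, 0],
    [0, 0, 0],
    [0, 0, 0],
    [0, 0, 0],
    [0, 0, 0],
    [0, 0, 0],
  ],
  rotation=[
    [0, 0, -0.3],
    [0, 0, -0.6],
    [0, 0, -0.834],
    [0, 0, -0.834],
    [0, 0, -0.834],
    [0, 0, -0.834],
    [0, 0, -0.834],
    [0, 0, -0.834],
  ],
  gripper=0,
)

```text
clock: 1.25
eef_pos: [0.2024, 0.4572, 0.2313]
tool_rot: [0.0, 1.0, 0.0, 0.0]
ft_force: [0.2, 0.2, -0.3]
grip_width: 0.0
grasp_force: 0.0
```

Emit:
drive_tool(
  slide=[
    [-0.1, -0.16, 0],
    [-0.2, -0.33, 0],
    [-0.3, -0.5, 0],
    [-0.4, -0.65, 0],
    [-0.48, -0.78, 0],
    [-0.53, -0.87, 0],
    [-0.58, -0.95, 0],
    [-0.6, -0.98, 0],
  ],
  rotation=[
    [0, 0, 0],
    [0, 0, 0],
    [0, 0, 0],
    [0, 0, 0],
    [0, 0, 0],
    [0, 0, 0],
    [0, 0, 0],
    [0, 0, 0],
  ],
)

```text
clock: 2.25
eef_pos: [0.353, 0.2114, 0.2314]
tool_rot: [0.001, 1.0, 0.0, 0.0]
ft_force: [-0.4, 0.2, 0.1]
grip_width: 0.0001
grasp_force: 0.0
```

Emit:
drive_tool(
  slide=[
    [-0.1, -0.16, 0],
    [-0.2, -0.33, 0],
    [-0.3, -0.5, 0],
    [-0.4, -0.65, 0],
    [-0.48, -0.78, 0],
    [-0.53, -0.87, 0],
    [-0.58, -0.95, 0],
    [-0.6, -0.98, 0],
  ],
  rotation=[
    [0, 0, 0],
    [0, 0, 0],
    [0, 0, 0],
    [0, 0, 0],
    [0, 0, 0],
    [0, 0, 0],
    [0, 0, 0],
    [0, 0, 0],
  ],
)

```text
clock: 3.25
eef_pos: [0.5031, -0.0331, 0.231]
tool_rot: [0.0, 1.0, 0.0, -0.0]
ft_force: [-0.7, 0.1, -0.7]
grip_width: 0.0001
grasp_force: 0.0
```

Emit:
drive_tool(
  slide=[
    [-0.1, -0.16, 0],
    [-0.19, -0.32, 0.1],
    [-0.233, -0.394, 0.2],
    [-0.233, -0.394, 0.3],
    [-0.233, -0.394, 0.4],
    [-0.233, -0.394, 0.48],
    [-0.233, -0.394, 0.52],
    [-0.233, -0.394, 0.52],
  ],
  rotation=[
    [0, 0, 0],
    [0, 0, 0],
    [0, 0, 0],
    [0, 0, 0],
    [0, 0, 0],
    [0, 0, 0],
    [0, 0, 0],
    [0, 0, 0],
  ],
)

```text
clock: 4.25
eef_pos: [0.5604, -0.1305, 0.1008]
tool_rot: [-0.001, 1.0, 0.0, -0.001]
ft_force: [0.4, -0.7, -0.3]
grip_width: -0.0002
grasp_force: 0.0
```

```bash
python3 - <<'E'
from h import *
t=cam('side');c=t['image'][200:340,270:430]; cv2.imwrite('pics/s1.png',cv2.resize(c,None,fx=4,fy=4,interpolation=cv2.INTER_CUBIC)[...,::-1])
E
```

```text
(no output)
```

View pics/s1.png

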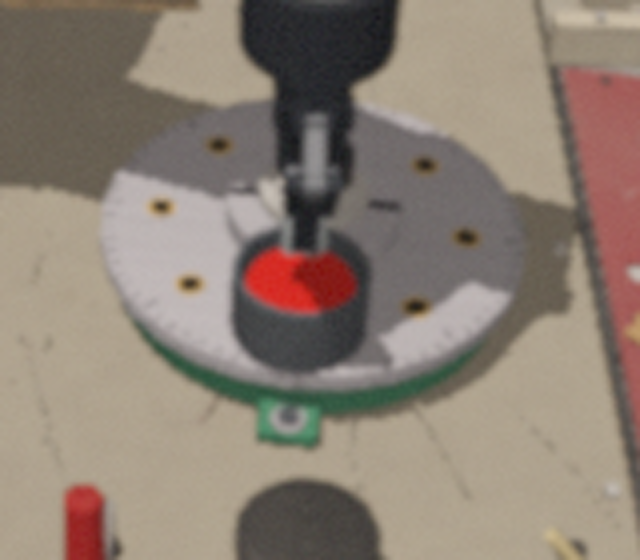

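The shut fingertips, at about (305,245) in the crop, stand centred over the red cap. Now I press.

Emit:
drive_tool(
  slide=[
    [0, 0, 0.04],
    [0, 0, 0.08],
    [0, 0, 0.1],
    [0, 0, 0.115],
    [0, 0, 0.125],
    [0, 0, 0.133],
    [0, 0, 0.133],
    [0, 0, 0.133],
  ],
  rotation=[
    [0, 0, 0],
    [0, 0, 0],
    [0, 0, 0],
    [0, 0, 0],
    [0, 0, 0],
    [0, 0, 0],
    [0, 0, 0],
    [0, 0, 0],
  ],
)

```text
clock: 5.3
eef_pos: [0.5607, -0.1312, 0.0688]
tool_rot: [-0.0, 1.0, -0.0, 0.0]
ft_force: [-3.6, 0.7, 7.0]
grip_width: -0.0
grasp_force: 3.0
```

```bash
python3 - <<'E'
import numpy as np
a=np.array([.5692,-.0437]);P=lambda f:a+.088*np.array([np.cos(np.radians(-95.9-f)),np.sin(np.radians(-95.9-f))])
for f in range(0,62,3): d=(P(f)-P(0))/.25; print(f,P(f).round(4),(d*[-1,1]).round(3))
E
```

```text
0 [ 0.5602 -0.1312] [-0.  0.]
3 [ 0.5556 -0.1306] [0.018 0.002]
6 [ 0.5511 -0.1298] [0.036 0.006]
9 [ 0.5466 -0.1287] [0.054 0.01 ]
12 [ 0.5422 -0.1274] [0.072 0.015]
15 [ 0.5378 -0.1259] [0.089 0.021]
18 [ 0.5335 -0.1242] [0.106 0.028]
21 [ 0.5294 -0.1222] [0.123 0.036]
24 [ 0.5253 -0.12  ] [0.139 0.045]
27 [ 0.5214 -0.1176] [0.155 0.055]
30 [ 0.5176 -0.115 ] [0.17  0.065]
33 [ 0.5139 -0.1122] [0.185 0.076]
36 [ 0.5104 -0.1092] [0.199 0.088]
39 [ 0.5071 -0.106 ] [0.212 0.101]
42 [ 0.5039 -0.1027] [0.225 0.114]
45 [ 0.5009 -0.0992] [0.237 0.128]
48 [ 0.4981 -0.0955] [0.248 0.143]
51 [ 0.4955 -0.0918] [0.259 0.158]
54 [ 0.4931 -0.0878] [0.268 0.174]
57 [ 0.4909 -0.0838] [0.277 0.19 ]
60 [ 0.4889 -0.0796] [0.285 0.206]
```

Next I press 1 mm deeper and sweep along the arc to 24° of tool travel.

Emit:
drive_tool(
  slide=[
    [0, 0, 0.005],
    [0.018, 0.002, 0.005],
    [0.036, 0.006, 0.005],
    [0.054, 0.01, 0.005],
    [0.072, 0.015, 0.005],
    [0.089, 0.021, 0.005],
    [0.106, 0.028, 0.005],
    [0.123, 0.036, 0.005],
  ],
  rotation=[
    [0, 0, 0],
    [0, 0, 0],
    [0, 0, 0],
    [0, 0, 0],
    [0, 0, 0],
    [0, 0, 0],
    [0, 0, 0],
    [0, 0, 0],
  ],
)

```text
clock: 6.3
eef_pos: [0.5338, -0.1234, 0.0692]
tool_rot: [0.0, 1.0, -0.001, 0.004]
ft_force: [2.4, -2.0, 5.9]
grip_width: 0.0
grasp_force: 3.0
```

```bash
cat >> h.py <<'E'
def table():
    c=cam('top'); h=cv2.cvtColor(c['image'],cv2.COLOR_RGB2HSV)
    r,l=red(c); g=[i for i in r if 295<i[1][0]<375 and 175<i[1][1]<285]
    a=np.array([.5692,-.0437])
    for s,ce in g:
        d=onz(c,ce,.072)[0][:2]-a; print(s,'r',np.hypot(*d).round(4),'turn',(-95.9-np.degrees(np.arctan2(d[1],d[0]))).round(1))
    c['crop']=cv2.resize(c['image'][170:290,260:390],None,fx=4,fy=4,interpolation=cv2.INTER_CUBIC)
    return c
E
python3 - <<'E'
from h import *
c=table(); cv2.imwrite('pics/t1.png',c['crop'][...,::-1])
E
```

```text
(no output)
```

View pics/t1.png

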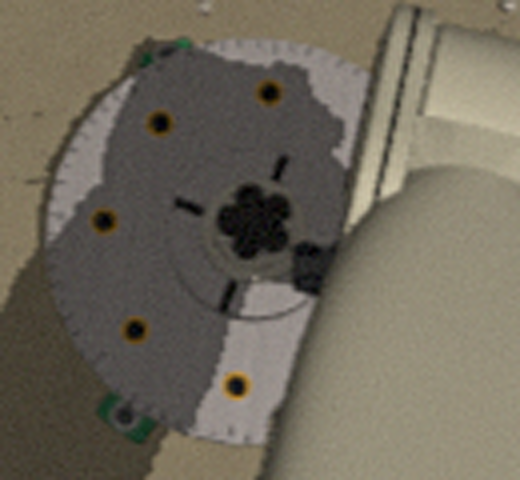

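The arm hides the cup, but the face-plate slots at (280,167), (188,206) and (229,296) have turned. I'll measure the turn from them against the first picture.

```bash
cat >> h.py <<'E'
def slots(img=None,c=None):
    c=c or cam('top'); img=c['image'] if img is None else img
    a=np.array([.5692,-.0437]); t=np.arange(0,360,.5); acc=[]
    for r in (.026,.029,.032,.035,.038):
        w=np.c_[a[0]+r*np.cos(np.radians(t)),a[1]+r*np.sin(np.radians(t)),np.full(len(t),.054)]
        K=np.array(c['camera_matrix']); q=R.from_quat(c['orientation']).inv().apply(w-np.array(c['xyz']))
        u=K[0,2]+K[0,0]*q[:,0]/-q[:,2]; v=K[1,2]+K[1,1]*-q[:,1]/-q[:,2]
        acc.append(cv2.remap(cv2.cvtColor(img,cv2.COLOR_RGB2GRAY),u.astype(np.float32)[None],v.astype(np.float32)[None],1)[0])
    return t,np.mean(acc,0)
def dark(t,p):
    p=p-cv2.blur(np.r_[p,p,p][None].astype(np.float32),(81,1))[0][len(p):2*len(p)]
    from scipy.signal import find_peaks
    i,_=find_peaks(-cv2.GaussianBlur(p[None].astype(np.float32),(0,0),4)[0],height=12,distance=40); return [(t[k],round(float(p[k]))) for k in i]
E
python3 - <<'E'
from h import *
c=cam('top')
print(dark(*slots(cv2.imread('pics/top0.png')[...,::-1].copy(),c))); print(dark(*slots(None,c)))
s=cam('side'); print([(q,onz(s,q[1],.070)[0].round(4)) for q in red(s)[0] if 290<q[1][0]<380 and 220<q[1][1]<310])
E
```

```text
[(np.float64(25.5), -15), (np.float64(83.0), -46), (np.float64(174.5), -50), (np.float64(265.0), -43), (np.float64(353.5), -21)]
[(np.float64(66.5), -27), (np.float64(158.0), -35), (np.float64(252.0), -29)]
[(([320, 263, 27, 13, 163], [334.0, 269.2]), array([ 0.5404, -0.1191,  0.07  ]))]
```

The table has turned about 16.5°, so friction on the cap is already carrying it along. I'll continue to 36° of tool travel, then raise the tip 13 mm, clear of the sprung-out cap but still inside the well.

Emit:
drive_tool(
  slide=[
    [0.016, 0.009, 0],
    [0.032, 0.019, 0],
    [0.047, 0.029, 0],
    [0.062, 0.04, 0],
    [0.076, 0.052, 0],
    [0.076, 0.052, 0],
    [0.076, 0.052, -0.025],
    [0.076, 0.052, -0.051],
  ],
  rotation=[
    [0, 0, 0],
    [0, 0, 0],
    [0, 0, 0],
    [0, 0, 0],
    [0, 0, 0],
    [0, 0, 0],
    [0, 0, 0],
    [0, 0, 0],
  ],
)

```text
clock: 7.45
eef_pos: [0.5106, -0.1091, 0.0796]
tool_rot: [-0.0, 1.0, 0.0, -0.001]
ft_force: [0.1, -0.4, -0.5]
grip_width: -0.0
grasp_force: 0.0
```

```bash
python3 - <<'E'
from h import *
print(dark(*slots())); o=bot.get_obs(); print(o['eef_pos'],o['ft_force'],o['clock'])
E
```

```text
[(np.float64(54.0), -24), (np.float64(145.0), -31), (np.float64(202.5), -17), (np.float64(237.0), -24), (np.float64(325.0), -14)]
[ 0.51111299 -0.10925541  0.08041505] [-0.1263448  -0.06970838  0.56747523] 7.5
```

The table is at about 29° and unloaded, with the tool at 36°. Now I push the wall slowly.

Emit:
drive_tool(
  slide=[
    [0.007, 0.007, 0],
    [0.013, 0.013, 0],
    [0.02, 0.02, 0],
    [0.026, 0.026, 0],
    [0.038, 0.04, 0],
    [0.049, 0.055, 0],
    [0.06, 0.07, 0],
    [0.06, 0.07, 0],
  ],
  rotation=[
    [0, 0, 0],
    [0, 0, 0],
    [0, 0, 0],
    [0, 0, 0],
    [0, 0, 0],
    [0, 0, 0],
    [0, 0, 0],
    [0, 0, 0],
  ],
)

```text
clock: 8.5
eef_pos: [0.4977, -0.0926, 0.0798]
tool_rot: [0.0, 1.0, -0.001, 0.002]
ft_force: [4.4, -3.3, -3.7]
grip_width: 0.0003
grasp_force: 2.4
```

```bash
python3 - <<'E'
from h import *
print(dark(*slots())); o=bot.get_obs(); print(o['eef_pos'],o['ft_force'],o['clock'])
E
```

```text
[(np.float64(47.0), -25), (np.float64(138.0), -29), (np.float64(195.0), -31), (np.float64(323.5), -17)]
[ 0.49762738 -0.09256544  0.07984249] [ 4.01506444 -3.45559243 -4.45950887] 8.55
```

Table is at about 36.5°, with the tool leading by 13°. Last push, slowly.

Emit:
drive_tool(
  slide=[
    [0.004, 0.008, 0],
    [0.009, 0.016, 0],
    [0.013, 0.024, 0],
    [0.018, 0.032, 0],
    [0.021, 0.037, 0],
    [0.023, 0.042, 0],
    [0.025, 0.046, 0],
    [0.026, 0.048, 0],
  ],
  rotation=[
    [0, 0, 0],
    [0, 0, 0],
    [0, 0, 0],
    [0, 0, 0],
    [0, 0, 0],
    [0, 0, 0],
    [0, 0, 0],
    [0, 0, 0],
  ],
)

```text
clock: 9.55
eef_pos: [0.4921, -0.0809, 0.08]
tool_rot: [0.0, 1.0, -0.001, 0.003]
ft_force: [5.3, -4.6, -5.4]
grip_width: -0.0002
grasp_force: 3.6
```

```bash
python3 - <<'E'
from h import *
print(dark(*slots())); o=bot.get_obs(); print(o['eef_pos'],o['ft_force'],o['clock'])
E
```

```text
[(np.float64(39.0), -25), (np.float64(129.5), -30), (np.float64(167.5), -48), (np.float64(197.5), -44), (np.float64(323.5), -31), (np.float64(355.5), -30)]
[ 0.49201061 -0.08086255  0.08006265] [ 3.45494862 -2.85769917 -1.5940673 ] 9.6
```

About 44.5°. I'll push 2–3° more very slowly. A rising force would mean it has locked.

Emit:
drive_tool(
  slide=[
    [0.001, 0.002, 0],
    [0.002, 0.004, 0],
    [0.003, 0.006, 0],
    [0.004, 0.008, 0],
    [0.005, 0.01, 0],
    [0.005, 0.012, 0],
    [0.005, 0.012, 0],
    [0.005, 0.012, 0],
  ],
  rotation=[
    [0, 0, 0],
    [0, 0, 0],
    [0, 0, 0],
    [0, 0, 0],
    [0, 0, 0],
    [0, 0, 0],
    [0, 0, 0],
    [0, 0, 0],
  ],
)

```text
clock: 10.6
eef_pos: [0.4899, -0.078, 0.0803]
tool_rot: [0.0, 1.0, -0.001, 0.002]
ft_force: [7.2, -5.1, -1.5]
grip_width: -0.0003
grasp_force: 3.7
```

```bash
python3 - <<'E'
from h import *
print(dark(*slots())); o=bot.get_obs(); print(o['eef_pos'],o['ft_force'],o['clock'])
E
```

```text
[(np.float64(37.0), -26), (np.float64(127.5), -31), (np.float64(160.0), -45), (np.float64(189.5), -54), (np.float64(219.0), -15), (np.float64(332.0), -41)]
[ 0.48991842 -0.07798313  0.08026574] [ 6.58129148 -4.40129797 -2.13937383] 10.65
```

The force rose from about 4.5 N to 8 N and the turn is about 46°, so it looks locked. I'll back off the wall, lift clear and look.

Emit:
drive_tool(
  slide=[
    [-0.012, -0.025, 0],
    [-0.025, -0.05, 0],
    [-0.03, -0.06, 0],
    [-0.03, -0.06, -0.1],
    [-0.03, -0.06, -0.25],
    [-0.03, -0.06, -0.4],
    [-0.03, -0.06, -0.5],
    [-0.03, -0.06, -0.5],
  ],
  rotation=[
    [0, 0, 0],
    [0, 0, 0],
    [0, 0, 0],
    [0, 0, 0],
    [0, 0, 0],
    [0, 0, 0],
    [0, 0, 0],
    [0, 0, 0],
  ],
)

```text
clock: 11.65
eef_pos: [0.4968, -0.0919, 0.2065]
tool_rot: [-0.0, 1.0, -0.0, 0.002]
ft_force: [0.1, -0.2, 0.1]
grip_width: 0.0
grasp_force: 0.0
```

Emit:
drive_tool(
  slide=[
    [0, 0.2, 0],
    [0, 0.4, 0],
    [0, 0.6, 0],
    [0, 0.8, 0],
    [0, 0.9, 0],
    [0, 1, 0],
    [0, 1, 0],
    [0, 1, 0],
  ],
  rotation=[
    [0, 0, 0],
    [0, 0, 0],
    [0, 0, 0],
    [0, 0, 0],
    [0, 0, 0],
    [0, 0, 0],
    [0, 0, 0],
    [0, 0, 0],
  ],
)

```text
clock: 12.65
eef_pos: [0.495, 0.1576, 0.2034]
tool_rot: [-0.0, 1.0, -0.001, -0.001]
ft_force: [-0.5, -0.4, -0.1]
grip_width: -0.0003
grasp_force: 0.0
```

```bash
python3 - <<'E'
from h import *
c=table(); print(dark(*slots(None,c))); 
r,l=red(c)
for s,ce in r:
    if 295<ce[0]<375 and 175<ce[1]<285:
        v,u=np.nonzero(l==l[int(ce[1]),int(ce[0])]); z=zpts(c,np.c_[u,v])[:,2]; print('top z',np.median(z))
s=cam('side')
r,l=red(s)
for q,ce in r:
    if 290<ce[0]<380 and 220<ce[1]<310:
        v,u=np.nonzero(l==l[int(ce[1]),int(ce[0])]); z=zpts(s,np.c_[u,v])[:,2]; print('side',q,'z',np.median(z))
a=cv2.resize(c['image'][170:290,260:390],(400,370)); b=cv2.resize(s['image'][200:320,270:400],(400,370))
cv2.imwrite('pics/f.png',np.hstack([a,b])[...,::-1]); print(bot.get_obs()['eef_pos'])
E
```

```text
[334, 244, 26, 26, 527] r 0.0883 turn 46.0
[(np.float64(37.0), -41), (np.float64(127.5), -49), (np.float64(219.5), -43), (np.float64(308.0), -32)]
top z 0.07583820800094099
side [304, 250, 27, 16, 338] z 0.07782865619450502
[0.49536974 0.15728683 0.20397308]
```

View pics/f.png

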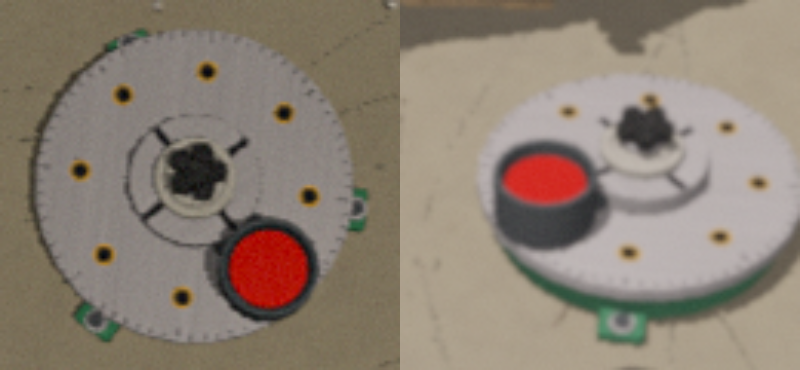

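In the final picture the well covers the next hole, with the cap at (270,268) on the left. The cap reads 76 mm high, so it has sprung out, and the turn is about 46°, within the 1° of play. The tool is clear, so I'm handing in.

```bash
python3 -c "
from workcell import bot
print(bot.job_done())"
```

```text
the job is handed in; nothing more can be done
None
```

I indexed the table one hole clockwise and handed the job in: by camera it stands about 46° round, locked over the next hole with the plunger sprung back out and the arm clear; the hand-in returned no verdict.

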